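Shut the mill's hopper gate and lift the hopper off level

TASK

The little grain mill has to be brushed out: first push the red tab all the way in, so that the sliding gate under the hopper is fully shut, and only then take the hopper by the bar on its lid and lift it straight up out of the mill. Finish while still holding it in the air, level and still, right over the mill with about 8 cm of room between the bottom of the hopper and the top of the mill; do not put it down or let go. Keep it upright all the way and leave the other things on the table where they are.

Things in the scene. Friction and masses are not known exactly. Their poses are not given: they have to be found in the camera images.
- mill: White table-top grain mill with an aluminium deck, fixed. Origin on the table under the centre of the throat; x from the drawer (front) to the motor hump (back), z up. Housing x -83 to +107, y -58 to +58 mm. Flat deck round the throat (x -62 to +50), top 95 mm above the table; hump behind it (x 54 to 106) 108 mm high. Throat: square well 47 x 47 mm, 25 mm deep.
- hopper: Loose steel hopper (78 mm across, 0.3 to 0.65 kg) with a black screwed-on lid, seated in the throat. Origin: centre of the bottom of its square spigot (44 x 44 mm, 24 mm long); axes as the mill's. Seated, the origin is 71 mm above the table. Heights above the origin: black gate housing (92 x 76 mm) 24 to 43, round body to 99, lid (86 mm across) 99 to 109, bar 109 to 143 mm.
- lid_bar (a point): Top centre of the straight black bar on the hopper's lid, 143 mm above the hopper's origin. The bar is 18 mm thick along the hopper's x, 58 mm long along its y and stands 34 mm above the lid; it is one piece with the hopper. Axes as the hopper's.
- gate (a joint): How far the gate under the hopper is open, in m: 0 = fully shut (red tab pushed in towards the hopper, at its stop), 0.036 = fully open (tab drawn out along the hopper's -x). It stays where it is left; moving it takes about 2 N.
- gate_tab (a point): Top centre of the upright red tab on the gate's steel blade, 76 mm above the hopper's origin. The tab is 10 mm thick along the hopper's x, 32 mm wide along its y, free for 38 mm below this point; it lies on the hopper's -x side, 95 mm from its axis when shut, up to 131 mm when open. Push along the hopper's +x to shut. Axes as the hopper's.
- tub_2: White lidded tub, 73 x 73 x 64 mm, bystander. Origin at the centre of its underside.
- pastry_brush: Flat pastry brush, 203 x 43 x 14 mm, bystander. Origin under its centre, its length along x.
- measure_spoon_1: Steel measuring spoon, 125 x 43 x 14 mm, bystander. Origin under its centre, its length along x.
- flour_shaker: Steel flour shaker, 72 x 72 x 88 mm, bystander. Origin at the centre of its underside.
Things that resemble listed ones, but are neither listed nor needed, are in the scene too. Of the things that look like the hopper, the larger one is meant.

How it is judged:
By the outcome, as a careful person would: the job done as asked, in the order asked, and still so for the second after the job is handed in, while the arm keeps its last pose, push and grip.
It also fails if it takes over 45 s, if anything falls off the work surface, if the arm or the gripper's body presses on something with over 40 N, if the wrist force passes 120 N, or if a joint passes its speed limit or range.

ROBOT

A 7-joint arm with a two-finger parallel gripper is mounted at the origin on a cart in front of the work surface, level with it; the furniture and walls round the work are solid. World frame = base frame: x ahead of the robot, y to its left, z up, the work surface at z = 0. Lengths are in mm, angles in rad, forces in N, time in s.
With the tool pointing down it reaches from about 400 to 850 mm from the base axis. Payload 4.4 kg.
Tool frame: the origin (TCP) lies on the centre line of the jaws, within the pads' length; the fingertips stand 11 mm ahead of it and the grasp point (between the pads) lies 8 mm behind it (arm.tcp_to_tips is the distance from the TCP to the fingertips, in mm); z points along the fingers, y is the direction in which the jaws open and shut (so a half turn about z gives the same grasp; the last joint's range is limited). The gripper opens to 94 mm and grips with 3 to 60 N. Pads are 16 mm wide; open, the fingers measure 119 mm over their backs; the gripper's body (75 mm by 177 mm) begins 78 mm behind the grasp point.
Start: joints at [1.271, 0.628, 0.038, 1.517, -0.027, 0.996, -0.02], TCP at [150.618, -632.323, 181.078] pointing down, gripper open.
Joint ranges: [-3.06, 3.06], [-0.37, 2.12], [-1.25, 1.32], [0.18, 2.47], [-1.1, 4.24], [0.23, 1.98], [-2.94, 2.94]. Speed limits (rad/s): [2.57, 2.57, 3.14, 3.14, 3.14, 3.14, 3.14].

INTERFACE

Orientations are given as [roll, pitch, yaw] about the fixed x, y, z axes, in that order (R = Rz(yaw) Ry(pitch) Rx(roll)).
In Python, from plant import arm gives the robot as it stands. The module is installed in compiled form; this text tells all that it offers.
- The arm moves only by the shell command python3 -m creep 'ROWS' [FORCE]. ROWS is JSON, a list of rows, each a list of 7 numbers: the turn, a rotation vector about the tool's x, y, z in degrees, then the shift along the tool's x, y, z in m, then the opening, from 0 (shut) to 1 (fully open). A call has exactly 10 rows; each row is the pose to reach, as a shift and turn from the pose commanded when the call began, along the tool's axes at that moment; what a row does not reach only later rows make up. A row lasts 1/10 s, in which the tool goes at most 50 mm and 8.59 degrees, less where a joint would pass 70% of its speed; a pose out of reach is approached as far as the arm can. A call with a gripper value outside its range is refused whole. The fingers move at their own pace and stop on an object; FORCE is the grip in N (left out, the last holds). Time passes only in rows, so rows that repeat a pose let the fingers close, or fill a call up. It gives the time, the measured TCP pose, the force and the opening at its end, in the units of the state.
- arm.sense(): the state, without advancing time (a new reading comes with each control period).
- arm.camera(name): name is "scene" or "top"; returns a dict with "pixels" (384x512x3 uint8, blue, green, red), "fx", "fy", "cx", "cy" (pixels), "rvec" (rotation vector, rad) and "tvec" (3), from world to camera coordinates, as OpenCV has them. Camera axes: x right, y down, z forward; pixel columns grow to the right and rows downward; lengths in mm; the calibration is good to about 2 mm. A picture is of the moment at which its call begins. There is no depth.
- arm.job_done(): hands the job in, once; it reports no verdict.
Trained networks look in a picture, given as the dict that the camera call returned (one of the last four; its "shot" number tells which), for a name from the list of things; names that differ only in an ending like _2 or _b are one class to them, and where a whole thing is asked for, a point or a joint stands for the part that bears it (a point fixed in the world has none). Each returns a list of dicts, best first, with "conf" (0 to 1); they miss things now and then, are a little off and sometimes report something else, mostly with a low value. They report only what shows in the picture. A call takes as long as a camera call. They do not tell look-alikes from the thing itself.
- arm.boxes_of(thing, picture): "xy" ([column, row] in pixels, amid what is visible of it).
- arm.masks_of(thing, picture): "mask" (384x512 bool, what is visible of it) and "xy" ([column, row] in pixels, amid what is visible of it).
- arm.pinpoint(thing, picture): "xy" ([column, row] in pixels: a listed point, or the origin of a listed thing).
The state is a dict: "clock": time; "qpos": joint angles; "qvel": joint speeds; "tau": joint torques, N m; "ee_pos": TCP position; "orientation": TCP orientation; "wrist_force": force on the tool from outside, world axes, zero at the start; "torque": the same for the moment, N m; "grip_width": finger opening in mm.
Only numpy, scipy, OpenCV 4.12 (cv2) and the standard library are available. Lean on these libraries where they do the work, as an engineer would, in place of code of your own. Each camera call takes 0.05 s, during which the arm holds its last target. There are 200 camera calls.

## Working session

There is one attempt and no reset: what is moved stays moved. The work goes in short steps, Python scripts to look and compute and a shell command to move; the robot and the scene stay as the last step left them, time stands still between calls to the robot, and variables do not carry over. Pictures are saved under pics/ and viewed, about 8 in all and at most 12, crops included, and the job is handed in when it is done.

```bash
mkdir -p pics
cat > h.py <<'E'
import numpy as np, cv2
from scipy.optimize import least_squares
from scipy.spatial.transform import Rotation as R
from plant import arm
def ray(c,xy):
    M=cv2.Rodrigues(np.array(c["rvec"],float))[0]; t=np.array(c["tvec"],float).ravel()
    d=M.T@np.array([(xy[0]-c["cx"])/c["fx"],(xy[1]-c["cy"])/c["fy"],1]); return -M.T@t,d/np.linalg.norm(d)
def atz(c,xy,z):
    o,d=ray(c,xy); return o+d*(z-o[2])/d[2]
def proj(c,P):
    return cv2.projectPoints(np.array(P,float).reshape(-1,3),np.array(c["rvec"],float),np.array(c["tvec"],float),np.array([[c["fx"],0,c["cx"]],[0,c["fy"],c["cy"]],[0,0,1]]),None)[0].reshape(-1,2)
E
python3 - <<'E'
from h import *
S=arm.camera("scene");T=arm.camera("top")
cv2.imwrite("pics/a.png",np.hstack([S["pixels"],T["pixels"]])[:, :])
im=np.vstack([S["pixels"],T["pixels"]]); cv2.imwrite("pics/s1.png",cv2.resize(S["pixels"],(800,600)));cv2.imwrite("pics/t1.png",cv2.resize(T["pixels"],(800,600)))
for n,c in(("S",S),("T",T)):
    print(n,"cam at",ray(c,(256,192))[0].round(),c["fx"])
    for th,z in(("lid_bar",214),("gate_tab",147),("hopper",71),("mill",0)):
        for d in arm.pinpoint(th,c)[:4]: print(n,th,round(d["conf"],2),np.round(d["xy"],1),atz(c,d["xy"],z).round())
    for th in("tub_2","pastry_brush","measure_spoon_1","flour_shaker"):
        for d in arm.boxes_of(th,c)[:3]: print(n,th,round(d["conf"],2),np.round(d["xy"]),atz(c,d["xy"],20).round())
print(arm.sense())
E
```

```text
S cam at [ 45. 608. 528.] 429.23886303518583
S lid_bar 0.86 [248.4 143.8] [583. -78. 214.]
S lid_bar 0.83 [274.4 160.2] [484. -32. 214.]
S gate_tab 0.61 [299.6 178.4] [ 475. -114.  147.]
S gate_tab 0.6 [292.8 171.1] [ 508. -139.  147.]
S hopper 0.86 [248.5 197.1] [603. -99.  71.]
S hopper 0.69 [278.5 197. ] [ 546. -140.   71.]
S mill 0.84 [251.5 223.2] [ 598. -102.    0.]
S tub_2 0.64 [256. 259.] [484.  34.  20.]
S pastry_brush 0.62 [331. 267.] [347. -32.  20.]
S measure_spoon_1 0.65 [200. 289.] [511. 168.  20.]
S flour_shaker 0.71 [350. 192.] [ 464. -359.   20.]
T cam at [ 385.  -33. 1065.] 372.6892415144977
T lid_bar 0.82 [278.3 152.4] [593. -99. 214.]
T lid_bar 0.72 [331.7 152.2] [ 592. -224.  214.]
T lid_bar 0.7 [273.2 161. ] [572. -87. 214.]
T gate_tab 0.69 [279.  206.8] [ 471. -103.  147.]
T gate_tab 0.44 [348.9 158.2] [ 593. -281.  147.]
T hopper 0.98 [324.5 161.5] [ 601. -235.   71.]
T hopper 0.75 [277.  163.3] [ 597. -106.   71.]
T mill 0.92 [267.5 165.9] [605. -83.   0.]
T tub_2 0.97 [212. 212.] [471.  75.  20.]
T tub_2 0.55 [276. 169.] [ 591. -106.   20.]
T pastry_brush 0.
[... 194 characters left out ...]
': 0.9, 'qpos': array([ 1.27120936,  0.62838323,  0.03847849,  1.51739128, -0.02697978,
        0.99631741, -0.02000478]), 'qvel': array([-2.31895278e-04, -3.65785838e-05,  2.25251584e-03,  1.17657402e-04,
        1.26583217e-03,  1.01179024e-03, -7.04428047e-04]), 'tau': array([ 3.16676596e-04, -5.49590814e+01,  1.14279918e+00, -1.86950469e+01,
       -5.24624123e-02,  1.56268867e-02,  4.36896096e-05]), 'ee_pos': array([ 150.61923562, -632.32369253,  181.09170396]), 'orientation': array([ 3.14157491e+00, -3.32396116e-05,  2.33785773e-01]), 'wrist_force': array([-0.25238206,  0.84218304,  0.66872627]), 'torque': array([ 0.02529126,  0.0274892 , -0.04426871]), 'grip_width': 94.30747930032743}
```

View pics/s1.png

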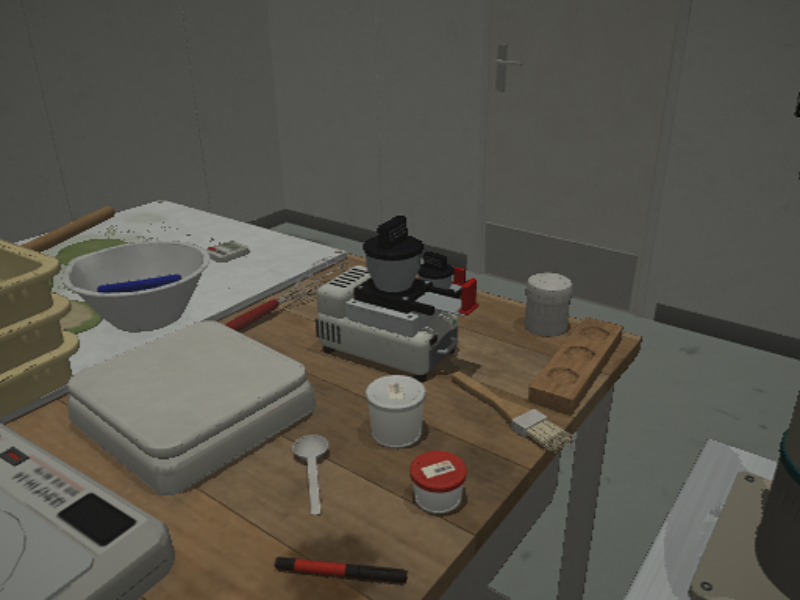

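View pics/t1.png

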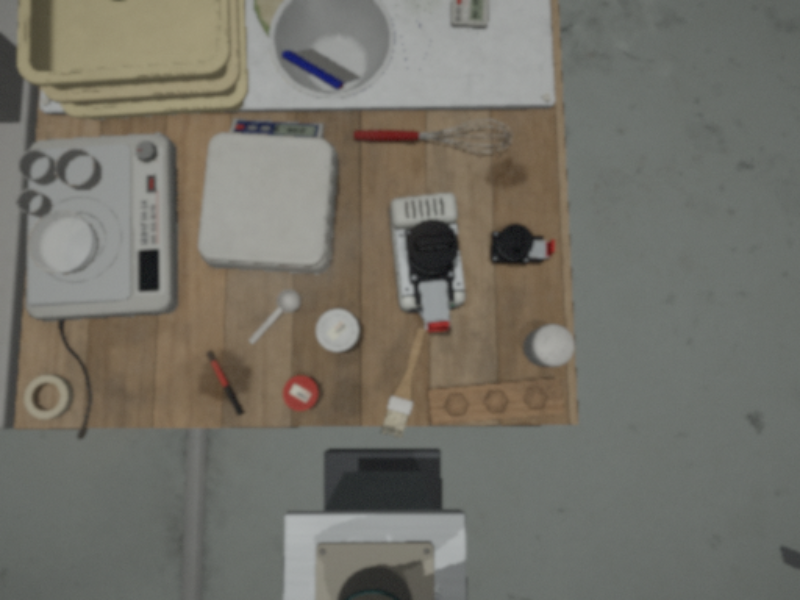

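The larger hopper sits on the mill: scene px about (248,144), top px (278,152). The look-alike is smaller and stands on the table beside it: top px (330,155), scene px (277,170). The one on the mill fits the description. Next I fit its pose and confirm with an overlay crop.

```bash
cat >> h.py <<'E'
def pts(x,y,w,g,z0=71):
    L=np.array([[0,0,143],[-95-g,0,76],[0,0,0]])
    return R.from_euler('z',w).apply(L)+[x,y,z0]
def red(c,lo,hi):
    hsv=cv2.cvtColor(c["pixels"],cv2.COLOR_BGR2HSV); m=((hsv[...,0]<8)|(hsv[...,0]>172))&(hsv[...,1]>150)&(hsv[...,2]>60)
    k=np.zeros_like(m);k[lo[1]:hi[1],lo[0]:hi[0]]=1; return (m&k)
E
python3 - <<'E'
from h import *
S=arm.camera("scene");T=arm.camera("top")
ob=[]
for c,rs in((S,dict(lid_bar=(248,144),gate_tab=(300,180),hopper=(248,197))),(T,dict(lid_bar=(278,152),gate_tab=(279,207),hopper=(277,163)))):
    for i,n in enumerate(("lid_bar","gate_tab","hopper")):
        ds=[d for d in arm.pinpoint(n,c) if np.hypot(*(np.array(d["xy"])-rs[n]))<9]
        for d in ds[:1]: ob.append((c,i,d["xy"])); print(i,np.round(d["xy"],1),d["conf"])
f=lambda p:np.concatenate([proj(c,pts(*p)[i])[0]-xy for c,i,xy in ob])
r=least_squares(f,[590,-95,0,20],loss="soft_l1"); print(r.x.round(3),f(r.x).round(1))
np.save("p.npy",r.x)
x,y,w,g=r.x
def draw(c,im,s,off):
    def ln(L):
        P=proj(c,R.from_euler('z',w).apply(np.array(L,float))+[x,y,71]); cv2.polylines(im,[np.int32((P-off)*s)],True,(0,255,0),1)
    bx=lambda x0,x1,y0,y1,z:[[x0,y0,z],[x1,y0,z],[x1,y1,z],[x0,y1,z]]
    ln(bx(-9,9,-29,29,143));ln(bx(-9,9,-29,29,109))
    ln(bx(-100-g,-90-g,-16,16,76));ln(bx(-100-g,-90-g,-16,16,38));ln(bx(-83,107,-58,58,-71))
    ln(bx(-62,50,-58,58,24)); ln([[43*np.cos(a),43*np.sin(a),109] for a in np.linspace(0,6.28,30)])
out=[]
for c,(a,b) in((S,(190,120)),(T,(225,110))):
    k=c["pixels"][b:b+120,a:a+130]; im=cv2.resize(k,None,fx=3,fy=3,interpolation=cv2.INTER_CUBIC); pl=im.copy(); draw(c,im,3,np.array([a,b])-.0); out.append(np.hstack([pl,im]))
cv2.imwrite("pics/c1.png",cv2.resize(np.vstack(out),(650,600)))
for c,lo,hi in((S,(285,160),(310,205)),(T,(265,195),(295,220))):
    m=red(c,lo,hi); yy,xx=np.nonzero(m); print("red",xx.min(),xx.max(),yy.min(),yy.max(),xx.mean(),yy.mean())
E
```

```text
0 [249.1 142.1] 0.67
1 [299.9 175.5] 0.98
2 [250.6 199.7] 0.88
0 [275.  154.5] 0.78
1 [282.7 205.9] 0.85
2 [276.2 163.3] 0.95
[ 5.91337e+02 -9.20530e+01  1.83000e-01  2.43900e+01] [ 0.3 -0.9 -0.1  3.1  0.  -0.2  0.4 -1.5  0.5 -0.1 -4.2  2.2]
red 289 305 171 201 297.9770992366412 186.04961832061068
red 275 286 206 211 280.6 208.81666666666666
```

View pics/c1.png

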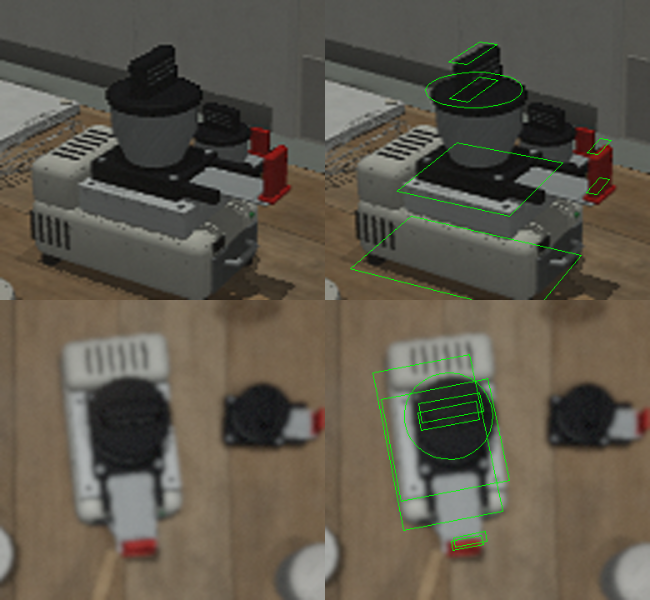

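The crop confirms that the large hopper is on the mill with its gate drawn out. The near red tab is at scene px about (300,181) and top px (280.6,208.8). The fitted yaw is off, so I refit with points read from the crop.

Run:
```python
from h import *
S=arm.camera("scene");T=arm.camera("top")
A=lambda g:[((0,0,109),T,(278.6,155.2)),((0,0,109),S,(251.6,157.5)),((-95-g,0,76),S,(299.6,180.5)),((-98-g,0,64),T,(280.6,208.8)),
 ((106,54,30),T,(225+66/2.5,110+41/2.5)),((106,-54,30),T,(225+162/2.5,110+36/2.5)),((-83,54,10),T,(225+81/2.5,110+220/2.5)),((-83,-54,10),T,(225+179/2.5,110+215/2.5))]
f=lambda p:np.concatenate([proj(c,R.from_euler('z',p[2]).apply(L)+[p[0],p[1],71])[0]-xy for L,c,xy in A(p[3])])
r=least_squares(f,[590,-95,0.1,20],loss="soft_l1");print(r.x.round(3),f(r.x).round(1))
x,y,w,g=r.x;np.save("p.npy",r.x)
def draw(c,im,s,off):
    def ln(L):
        P=proj(c,R.from_euler('z',w).apply(np.array(L,float))+[x,y,71]); cv2.polylines(im,[np.int32((P-off)*s)],True,(0,255,0),1)
    bx=lambda x0,x1,y0,y1,z:[[x0,y0,z],[x1,y0,z],[x1,y1,z],[x0,y1,z]]
    ln(bx(-9,9,-29,29,143))
    ln(bx(-100-g,-90-g,-16,16,76));ln(bx(-100-g,-90-g,-16,16,38));ln(bx(-83,107,-58,58,-71))
    ln([[43*np.cos(a),43*np.sin(a),109] for a in np.linspace(0,6.28,30)])
out=[]
for c,(a,b) in((S,(190,120)),(T,(225,110))):
    im=cv2.resize(c["pixels"][b:b+120,a:a+130],None,fx=4,fy=4,interpolation=cv2.INTER_CUBIC); draw(c,im,4,np.array([a,b])-.0); out.append(im)
cv2.imwrite("pics/c2.png",cv2.resize(np.hstack(out),(800,370)))
P=pts(x,y,w,g);print(P.round())
s=arm.sense();M=R.from_euler('xyz',s["orientation"])
u=np.array([np.cos(w),np.sin(w),0])
print("tool axes\n",M.as_matrix().round(3))
# want tool y along hopper x (yaw = w+90 or w-90)
print("tool rel tab",M.inv().apply(P[1]-s["ee_pos"]).round(),"rel bar",M.inv().apply(P[0]-s["ee_pos"]).round(), "u tool",M.inv().apply(u).round(3))
```

```text
[ 5.88997e+02 -9.77100e+01  7.50000e-02  2.42550e+01] [-1.7  2.1  0.5 -2.3 -0.1 -0.3 -0.5  0.2 -0.3  0.5  1.5 -0.8 -0.5 -0.2
  0.8 -1.5]
[[ 589.  -98.  214.]
 [ 470. -107.  147.]
 [ 589.  -98.   71.]]
tool axes
 [[ 0.973  0.232  0.   ]
 [ 0.232 -0.973  0.   ]
 [ 0.    -0.    -1.   ]]
tool rel tab [ 433. -437.   34.] rel bar [ 550. -418.  -33.] u tool [0.987 0.159 0.   ]
```

View pics/c2.png

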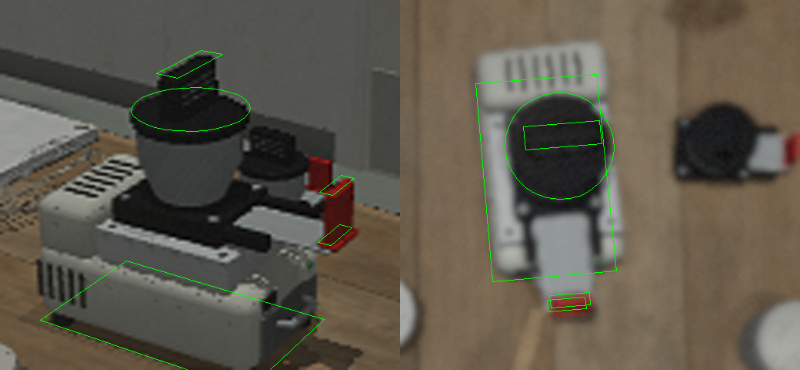

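```bash
python3 -m creep '[[0,0,2,0.02,-0.023,0,0.5],[0,0,4,0.05,-0.057,0,0],[0,0,6,0.08,-0.092,0,0],[0,0,8,0.11,-0.126,0,0],[0,0,8.8,0.14,-0.16,0,0],[0,0,8.8,0.17,-0.195,0,0],[0,0,8.8,0.2,-0.229,0,0],[0,0,8.8,0.23,-0.263,0,0],[0,0,8.8,0.26,-0.298,0,0],[0,0,8.8,0.29,-0.332,0,0]]' 20; python3 -c "
from h import *
s=arm.sense();M=R.from_euler('xyz',s['orientation']);print(s['qpos'].round(2),s['wrist_force'].round(1))
print(M.inv().apply(np.array([425,-109,181])-s['ee_pos']).round(1),M.inv().as_matrix().round(3),s['orientation'])"
```

```text
clock: 2.4
ee_pos: [356.6, -240.5, 181.4]
orientation: [3.141, -0.001, 0.08]
wrist_force: [0.5, -0.6, 0.1]
grip_width: 17.5
[ 0.5   0.32  0.04  2.1  -0.02  0.72 -0.94] [ 0.5 -0.6  0.1]
[  78.7 -125.7    0.4] [[ 0.997  0.08   0.001]
 [ 0.08  -0.997  0.   ]
 [ 0.001 -0.    -1.   ]] [ 3.14112135e+00 -8.06029690e-04  8.00093909e-02]
```

```bash
python3 -m creep '[[0,0,0,0.02,-0.032,0,0],[0,0,0,0.045,-0.072,0,0],[0,0,0,0.07,-0.112,0,0],[0,0,0,0.079,-0.126,0,0],[0,0,0,0.079,-0.126,0,0],[0,0,0,0.079,-0.126,0.02,0],[0,0,0,0.079,-0.126,0.04,0],[0,0,0,0.079,-0.126,0.048,0],[0,0,0,0.079,-0.126,0.048,0],[0,0,0,0.079,-0.126,0.048,0]]'
python3 - <<'E'
from h import *
S=arm.camera("scene");T=arm.camera("top")
im=[cv2.resize(c["pixels"][b:b+150,a:a+130],None,fx=3,fy=3,interpolation=cv2.INTER_CUBIC) for c,(a,b) in((S,(220,90)),(T,(225,110)))]
cv2.imwrite("pics/d.png",np.hstack(im)); print(arm.sense()["ee_pos"],arm.sense()["wrist_force"])
E
```

```text
clock: 3.4
ee_pos: [424.5, -111.1, 133.5]
orientation: [3.141, -0.0, 0.079]
wrist_force: [0.9, -0.6, -0.5]
grip_width: 0.4
[ 425.0056638  -110.78010858  133.82751103] [ 0.26634164 -0.50030247  0.46527849]
```

View pics/d.png

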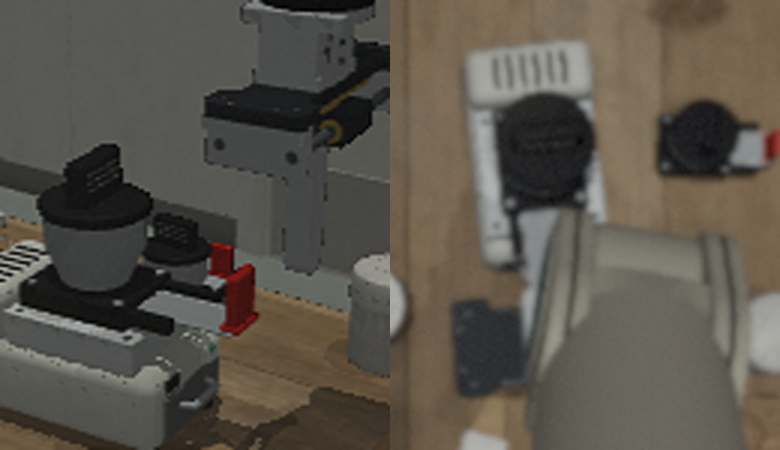

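```bash
python3 -m creep '[[0,0,0,0.007,0,0,0],[0,0,0,0.014,0,0,0],[0,0,0,0.021,0,0,0],[0,0,0,0.026,0,0,0],[0,0,0,0.03,0,0,0],[0,0,0,0.034,0,0,0],[0,0,0,0.038,0,0,0],[0,0,0,0.042,0,0,0],[0,0,0,0.045,0,0,0],[0,0,0,0.045,0,0,0]]'; python3 -c "
from h import *
print(arm.sense()['wrist_force'])"; python3 -m creep '[[0,0,0,0.001,0,0,0],[0,0,0,0.002,0,0,0],[0,0,0,0.003,0,0,0],[0,0,0,0.004,0,0,0],[0,0,0,0.005,0,0,0],[0,0,0,0.006,0,0,0],[0,0,0,0.007,0,0,0],[0,0,0,0.008,0,0,0],[0,0,0,0.008,0,0,0],[0,0,0,0.008,0,0,0]]'
```

```text
clock: 4.5
ee_pos: [469.8, -106.6, 133.1]
orientation: [3.142, -0.0, 0.08]
wrist_force: [-0.5, 0.1, 0.4]
grip_width: 0.5
[-0.49377312  0.09241084  0.41686289]
clock: 5.5
ee_pos: [477.3, -106.0, 133.1]
orientation: [-3.142, 0.0, 0.08]
wrist_force: [0.0, -0.9, 0.3]
grip_width: 0.6
```

```bash
python3 -m creep '[[0,0,0,0.0005,0,0,0],[0,0,0,0.001,0,0,0],[0,0,0,0.0015,0,0,0],[0,0,0,0.002,0,0,0],[0,0,0,0.0025,0,0,0],[0,0,0,0.003,0,0,0],[0,0,0,0.0035,0,0,0],[0,0,0,0.004,0,0,0],[0,0,0,0.0045,0,0,0],[0,0,0,0.005,0,0,0]]'
python3 - <<'E'
from h import *
S=arm.camera("scene")
cv2.imwrite("pics/e.png",cv2.resize(S["pixels"][90:240,200:340],None,fx=4,fy=4,interpolation=cv2.INTER_CUBIC)); print(arm.sense()["ee_pos"],arm.sense()["wrist_force"])
E
```

```text
clock: 6.5
ee_pos: [482.3, -105.6, 133.1]
orientation: [3.142, -0.0, 0.08]
wrist_force: [0.0, 0.4, -0.3]
grip_width: 0.3
[ 482.41449957 -105.58039102  133.06840149] [0.36708235 0.26698334 0.18120999]
```

View pics/e.png

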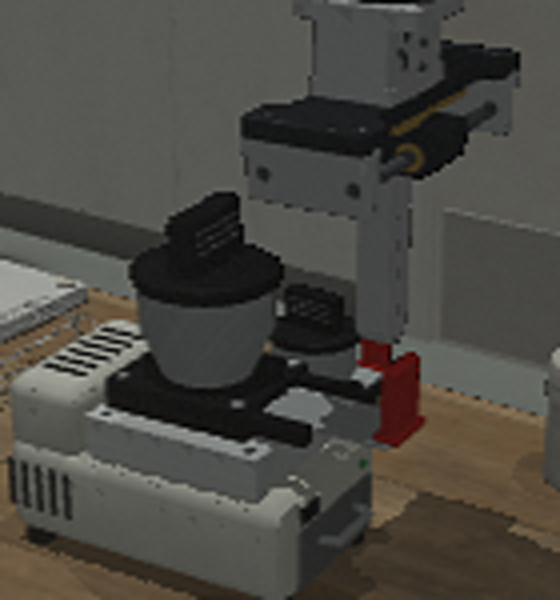

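Run:
```python
from h import *
S=arm.camera("scene")
e=arm.sense()["ee_pos"]
for n,p in(("tip",e-[0,0,11]),("tab470,-107,147",[470,-107,147]),("tabbottom",[470,-107,109]),("shut tab",[494,-105,147])):
    print(n,((proj(S,p)[0]-[200,90])*4).round())
for d in arm.pinpoint("gate_tab",S): print(d["conf"],d["xy"],(np.array(d["xy"])-[200,90])*4)
m=red(S,(285,160),(312,205)); n,l,st,ce=cv2.connectedComponentsWithStats(m.astype(np.uint8)); print(st,ce)
```

```text
tip [376. 398.]
tab470,-107,147 [399. 360.]
tabbottom [397. 424.]
shut tab [358. 351.]
0.96 [300.3, 177.6] [401.2 350.4]
0.47 [295.7, 169.5] [382.8 318. ]
[[     0      0    512    384 196374]
 [   289    175     17     27    234]] [[255.44881705 191.5045118 ]
 [298.45299145 187.71367521]]
```

Run:
```python
from h import *
S=arm.camera("scene"); s=arm.sense(); print(s["ee_pos"],s["orientation"],s["grip_width"],arm.tcp_to_tips)
for z in (111.,122.8,140,150,160,170): print(z,proj(S,[425,-111,z])[0].round(1), ((proj(S,[482,-106,z])[0]-[200,90])*4).round())
small=[593,-281,60]; print("smalltab?",((proj(S,small)[0]-[200,90])*4).round())
cv2.imwrite("pics/f.png",cv2.resize(S["pixels"][150:210,260:330],None,fx=10,fy=10,interpolation=cv2.INTER_NEAREST))
```

```text
[ 482.27432652 -105.58318148  133.08463286] [-3.14156661e+00 -5.02074156e-06  8.01804214e-02] 0.42468629377767597 11.0
111.0 [318.5 200.1] [377. 416.]
122.8 [318.7 195.1] [377. 396.]
140 [319.2 187.7] [378. 368.]
150 [319.4 183.3] [379. 351.]
160 [319.6 178.9] [379. 333.]
170 [319.9 174.5] [380. 316.]
smalltab? [374. 346.]
```

View pics/f.png

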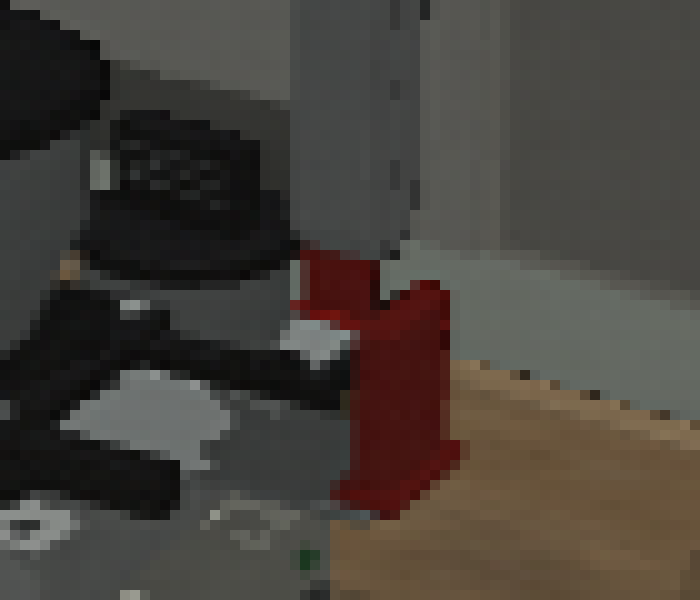

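The fingertips show at about px (296,175), and the mill's tab has not moved. The tips look about 30 mm higher than the nominal pose, so they passed over the tab, which agrees with zero force. I'll back off, go lower and look again.

```bash
python3 -m creep '[[0,0,0,-0.03,0,0,0],[0,0,0,-0.062,0,0,0],[0,0,0,-0.062,0,0,0],[0,0,0,-0.062,0,0.015,0],[0,0,0,-0.062,0,0.025,0],[0,0,0,-0.062,0,0.03,0],[0,0,0,-0.062,0,0.03,0],[0,0,0,-0.062,0,0.03,0],[0,0,0,-0.062,0,0.03,0],[0,0,0,-0.062,0,0.03,0]]'
python3 - <<'E'
from h import *
S=arm.camera("scene"); e=arm.sense()["ee_pos"];print(e)
im=cv2.resize(S["pixels"][130:220,230:350],None,fx=6,fy=6,interpolation=cv2.INTER_CUBIC)
for p,c in((e-[0,0,11],(0,255,0)),(e+[0,0,22],(255,255,0)),([470,-107,147],(255,0,255)),([470,-107,109],(255,0,255))):
    cv2.circle(im,tuple(int(v) for v in (proj(S,p)[0]-[230,130])*6),4,c,-1)
cv2.imwrite("pics/g.png",im)
E
```

```text
clock: 7.7
ee_pos: [420.8, -110.6, 103.4]
orientation: [3.141, -0.001, 0.08]
wrist_force: [0.8, -0.4, -0.5]
grip_width: 0.2
[ 420.77016299 -110.61880121  103.37611454]
```

View pics/g.png

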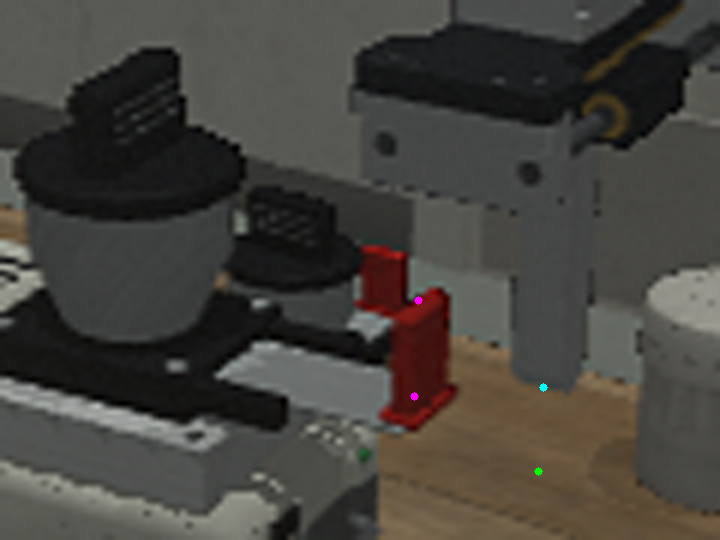

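```bash
python3 -m creep '[[0,0,0,0.01,0,0,0],[0,0,0,0.02,0,0,0],[0,0,0,0.027,0,0,0],[0,0,0,0.031,0,0,0],[0,0,0,0.035,0,0,0],[0,0,0,0.039,0,0,0],[0,0,0,0.043,0,0,0],[0,0,0,0.046,0,0,0],[0,0,0,0.049,0,0,0],[0,0,0,0.051,0,0,0]]'; python3 -m creep '[[0,0,0,0.001,0,0,0],[0,0,0,0.002,0,0,0],[0,0,0,0.003,0,0,0],[0,0,0,0.004,0,0,0],[0,0,0,0.005,0,0,0],[0,0,0,0.0055,0,0,0],[0,0,0,0.006,0,0,0],[0,0,0,0.0065,0,0,0],[0,0,0,0.007,0,0,0],[0,0,0,0.0075,0,0,0]]'
```

```text
clock: 8.75
ee_pos: [471.2, -106.2, 102.9]
orientation: [-3.141, 0.001, 0.08]
wrist_force: [-1.5, 0.1, 0.6]
grip_width: 0.2
clock: 9.75
ee_pos: [478.8, -105.9, 103.1]
orientation: [3.142, -0.0, 0.08]
wrist_force: [-1.6, 0.4, -1.3]
grip_width: 0.6
```

Contact force is now about −1.6 N, so the gate is moving. I'll continue to the stop.

```bash
python3 -m creep '[[0,0,0,0.0004,0,0,0],[0,0,0,0.0008,0,0,0],[0,0,0,0.0012,0,0,0],[0,0,0,0.0016,0,0,0],[0,0,0,0.002,0,0,0],[0,0,0,0.0024,0,0,0],[0,0,0,0.0028,0,0,0],[0,0,0,0.0032,0,0,0],[0,0,0,0.0036,0,0,0],[0,0,0,0.004,0,0,0]]';  python3 - <<'E'
from h import *
S=arm.camera("scene"); e=arm.sense()["ee_pos"];print(e,arm.sense()["wrist_force"])
im=cv2.resize(S["pixels"][130:220,230:350],None,fx=6,fy=6,interpolation=cv2.INTER_CUBIC)
cv2.imwrite("pics/i.png",im)
E
```

```text
clock: 10.75
ee_pos: [482.8, -105.5, 103.1]
orientation: [-3.142, -0.0, 0.08]
wrist_force: [-2.4, 0.4, 0.1]
grip_width: 0.4
[ 482.91955292 -105.5411688   103.10283087] [-2.01910405 -0.11884749 -1.40695295]
```

View pics/i.png

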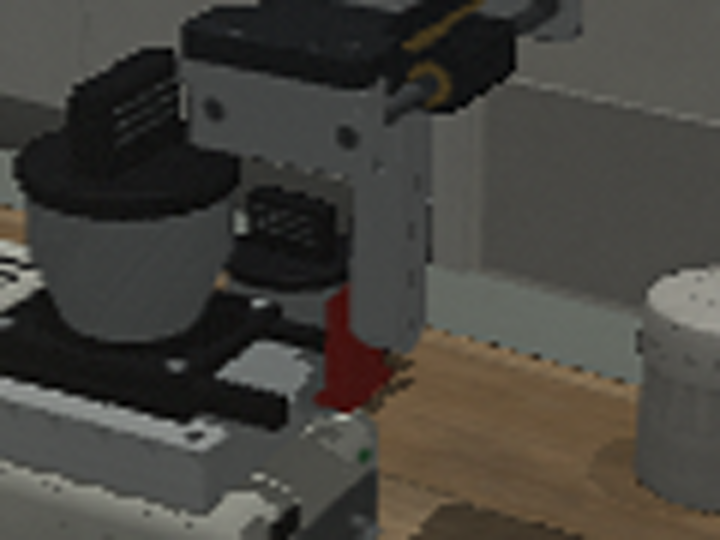

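```bash
python3 -m creep '[[0,0,0,0.0005,0,0,0],[0,0,0,0.001,0,0,0],[0,0,0,0.0015,0,0,0],[0,0,0,0.002,0,0,0],[0,0,0,0.0025,0,0,0],[0,0,0,0.003,0,0,0],[0,0,0,0.0035,0,0,0],[0,0,0,0.004,0,0,0],[0,0,0,0.0045,0,0,0],[0,0,0,0.005,0,0,0]]'
```

```text
clock: 11.8
ee_pos: [484.3, -105.3, 102.9]
orientation: [-3.141, 0.006, 0.08]
wrist_force: [-9.7, 0.4, 7.0]
grip_width: 0.5
```

```bash
python3 -m creep '[[0,0,0,0.0005,0,0,0],[0,0,0,0.001,0,0,0],[0,0,0,0.0015,0,0,0],[0,0,0,0.002,0,0,0],[0,0,0,0.0025,0,0,0],[0,0,0,0.003,0,0,0],[0,0,0,0.003,0,0,0],[0,0,0,0.003,0,0,0],[0,0,0,0.003,0,0,0],[0,0,0,0.003,0,0,0]]'
python3 -m creep '[[0,0,0,-0.01,0,0,0],[0,0,0,-0.03,0,0,0],[0,0,0,-0.05,0,0,0],[0,0,0,-0.05,0,-0.03,0],[0,0,0,-0.05,0,-0.07,0],[0,0,0,-0.05,0,-0.11,0.1],[0,0,0,-0.05,0,-0.15,0.2],[0,0,0,-0.05,0,-0.17,0.3],[0,0,0,-0.05,0,-0.17,0.4],[0,0,0,-0.05,0,-0.17,0.45]]';  python3 - <<'E'
from h import *
S=arm.camera("scene"); s=arm.sense();print(s["ee_pos"],s["wrist_force"],s["qpos"].round(2))
im=cv2.resize(S["pixels"][110:220,210:340],None,fx=6,fy=6,interpolation=cv2.INTER_CUBIC)
cv2.imwrite("pics/j.png",im)
for n in("lid_bar","gate_tab","hopper"):
  for d in arm.pinpoint(n,S): print(n,d["conf"],d["xy"])
p=np.load("p.npy"); print(proj(S,pts(p[0],p[1],p[2],0)))
E
```

```text
clock: 12.8
ee_pos: [484.1, -105.2, 102.8]
orientation: [-3.14, 0.012, 0.079]
wrist_force: [-15.1, -0.3, 11.8]
grip_width: 0.7
clock: 13.8
ee_pos: [442.0, -108.9, 273.4]
orientation: [3.141, -0.003, 0.08]
wrist_force: [0.4, 0.0, -0.9]
grip_width: 36.7
[ 441.14516444 -108.82362504  272.54994738] [ 0.03143766 -0.04941016  0.38481299] [ 0.18  0.24  0.    1.9  -0.    1.   -1.31]
lid_bar 0.73 [276.5, 163.0]
lid_bar 0.72 [248.5, 143.5]
gate_tab 0.83 [285.7, 176.1]
gate_tab 0.62 [292.3, 169.7]
hopper 0.71 [249.4, 198.6]
[[251.79766421 140.69416243]
 [289.46016772 177.74489872]
 [252.88649491 198.85063303]]
```

View pics/j.png

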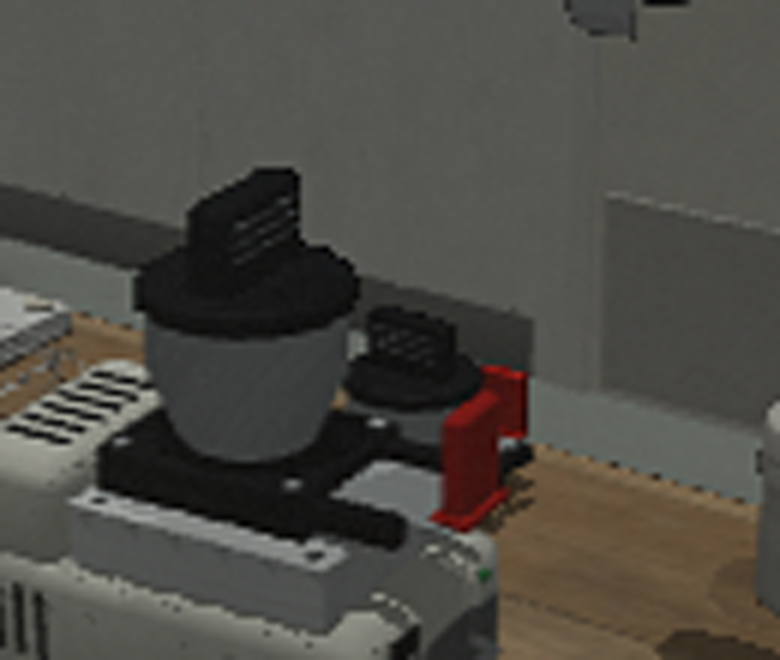

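The gate is shut: the force rose to 15 N with no further travel. The tab top is now at px (289,177), where the model puts it for a shut gate. Next I turn and move over the bar.

```bash
python3 -m creep '[[0,0,-8,0.015,0,0,0.6],[0,0,-16,0.03,0,0,0.6],[0,0,-24,0.045,0,0,0.6],[0,0,-32,0.06,0,0,0.6],[0,0,-40,0.08,0,0,0.6],[0,0,-48,0.1,0,0,0.6],[0,0,-56,0.12,0,0,0.6],[0,0,-64,0.135,0,0,0.6],[0,0,-72,0.145,0,0,0.6],[0,0,-80,0.149,0,0,0.6]]'
python3 - <<'E'
from h import *
S=arm.camera("scene"); s=arm.sense();M=R.from_euler('xyz',s["orientation"])
print(s["orientation"],s["ee_pos"],s["qpos"].round(2)); b=atz(S,(250.5,141.3),214);print(b)
print("to bar",M.inv().apply(np.array([590,-97,214])-s["ee_pos"]).round(1))
p=np.load("p.npy"); print(p)
E
```

```text
clock: 15.0
ee_pos: [590.1, -96.7, 271.5]
orientation: [-3.14, -0.001, 1.483]
wrist_force: [0.7, -0.3, 0.2]
grip_width: 56.7
[-3.14006827e+00 -1.01248292e-03  1.48752101e+00] [590.18213362 -96.67863387 271.40825512] [ 0.31  0.48 -0.3   1.54  0.15  1.15 -0.11]
[588.93532977 -92.95514279 214.        ]
to bar [-0.4 -0.1 57.4]
[ 5.88997210e+02 -9.77098364e+01  7.46025421e-02  2.42548929e+01]
```

```bash
python3 -m creep '[[0,0,-4,0,0,0,0.6],[0,0,-10,0,0,0.01,0.6],[0,0,-10,0,0,0.025,0.6],[0,0,-10,0,0,0.04,0.6],[0,0,-10,0,0,0.055,0.6],[0,0,-10,0,0,0.06,0.6],[0,0,-10,0,0,0.065,0.6],[0,0,-10,0,0,0.065,0.6],[0,0,-10,0,0,0.065,0.6],[0,0,-10,0,0,0.065,0.6]]'
python3 - <<'E'
from h import *
S=arm.camera("scene"); s=arm.sense();e=s["ee_pos"];print(e,s["orientation"],s["wrist_force"],s["qpos"].round(2))
a,b=190,70
im=cv2.resize(S["pixels"][b:b+100,a:a+120],None,fx=6,fy=6,interpolation=cv2.INTER_CUBIC)
M=R.from_euler('xyz',s["orientation"])
for z,c in((11,(0,255,0)),(-22,(255,255,0))):
  for sg in(-1,1):
    cv2.circle(im,tuple(int(v) for v in (proj(S,e+M.apply([0,sg*s["grip_width"]/2,z]))[0]-[a,b])*6),3,c,-1)
cv2.imwrite("pics/k.png",im)
E
```

```text
clock: 16.05
ee_pos: [589.9, -97.0, 208.7]
orientation: [3.14, 0.0, 1.651]
wrist_force: [-0.0, 0.3, -0.1]
grip_width: 56.6
[589.86873193 -97.02705522 208.70343715] [3.14039092e+00 2.73234397e-04 1.65073824e+00] [0.58093093 0.6426498  0.37362666] [ 0.33  0.54 -0.33  1.63  0.2   1.    0.01]
```

View pics/k.png

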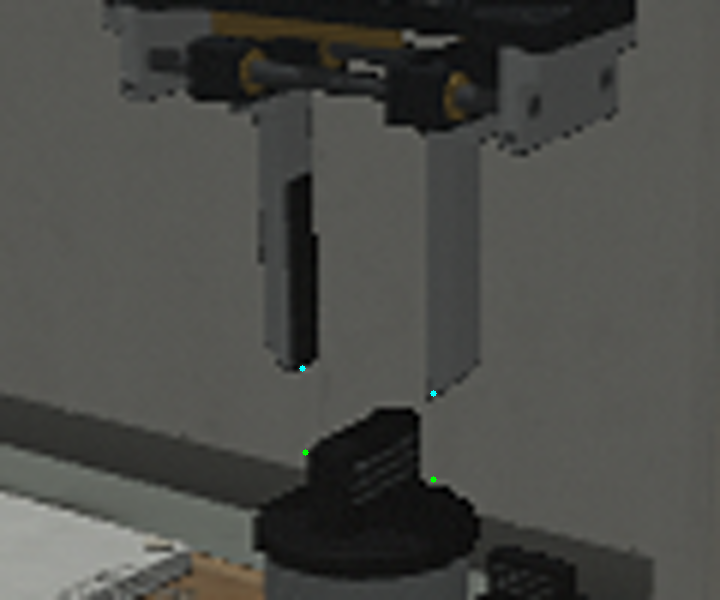

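Tips match the cyan marks (ee+22 mm), at px (240,131) and (262,135), straddling the bar top at (251,142). So the real tips are 33 mm above nominal. I'll descend 43 mm so the tips stop about 7 mm above the lid.

```bash
python3 -m creep '[[0,0,0,0,0,0.006,0.6],[0,0,0,0,0,0.013,0.6],[0,0,0,0,0,0.02,0.6],[0,0,0,0,0,0.026,0.6],[0,0,0,0,0,0.031,0.6],[0,0,0,0,0,0.035,0.6],[0,0,0,0,0,0.038,0.6],[0,0,0,0,0,0.041,0.6],[0,0,0,0,0,0.043,0.6],[0,0,0,0,0,0.043,0.6]]' 
python3 -m creep '[[0,0,0,0,0,0,0.5],[0,0,0,0,0,0,0.4],[0,0,0,0,0,0,0.35],[0,0,0,0,0,0,0.3],[0,0,0,0,0,0,0.25],[0,0,0,0,0,0,0.2],[0,0,0,0,0,0,0.15],[0,0,0,0,0,0,0.1],[0,0,0,0,0,0,0],[0,0,0,0,0,0,0]]' 45
```

```text
clock: 17.1
ee_pos: [589.3, -97.0, 164.9]
orientation: [-3.141, -0.0, 1.651]
wrist_force: [-0.5, 0.5, 0.5]
grip_width: 56.3
clock: 18.1
ee_pos: [590.4, -96.9, 165.6]
orientation: [3.14, 0.0, 1.651]
wrist_force: [3.2, -0.6, 2.9]
grip_width: 17.8
```

```bash
python3 -m creep '[[0,0,0,0,0.0005,0,0],[0,0,0,0,0.001,0,0],[0,0,0,0,0.001,-0.002,0],[0,0,0,0,0.001,-0.004,0],[0,0,0,0,0.001,-0.006,0],[0,0,0,0,0.001,-0.008,0],[0,0,0,0,0.001,-0.010,0],[0,0,0,0,0.001,-0.012,0],[0,0,0,0,0.001,-0.014,0],[0,0,0,0,0.001,-0.014,0]]' 45; python3 -c "
from h import *
s=arm.sense();print(s['wrist_force'],s['torque'],s['orientation'])"
```

```text
clock: 19.1
ee_pos: [590.1, -96.9, 179.4]
orientation: [-3.141, 0.0, 1.651]
wrist_force: [1.8, 0.3, -2.2]
grip_width: 17.7
[ 1.77391037  0.27878797 -2.20851642] [ 0.1292935  -0.71905494  0.08088158] [-3.14104602e+00  1.12041901e-05  1.65081765e+00]
```

```bash
python3 -m creep '[[0,0,0,0,0,-0.002,0],[0,0,0,0,0,-0.004,0],[0,0,0,0,0,-0.006,0],[0,0,0,0,0,-0.009,0],[0,0,0,0,0,-0.012,0],[0,0,0,0,0,-0.015,0],[0,0,0,0,0,-0.018,0],[0,0,0,0,0,-0.021,0],[0,0,0,0,0,-0.023,0],[0,0,0,0,0,-0.023,0]]' 45
python3 - <<'E'
from h import *
S=arm.camera("scene");s=arm.sense();print(s['wrist_force'],s['torque'],s['orientation'])
for n in("lid_bar","gate_tab","hopper"):
  for d in arm.pinpoint(n,S): print(n,round(d["conf"],2),d["xy"])
p=np.load("p.npy"); print(proj(S,pts(p[0],p[1],p[2],0,71)).round(),proj(S,pts(p[0],p[1],p[2],0,108)).round())
m=red(S,(275,140),(300,205)); yy,xx=np.nonzero(m);print(np.unique(yy,return_counts=True))
E
```

```text
clock: 20.1
ee_pos: [590.6, -96.9, 202.5]
orientation: [3.141, 0.0, 1.651]
wrist_force: [-0.4, 0.1, -4.3]
grip_width: 17.6
[ 0.48758317 -0.15947073 -3.13967874] [ 0.02222246 -0.11883858  0.02033756] [3.14145464e+00 6.92039048e-05 1.65094124e+00]
lid_bar 0.78 [275.7, 159.3]
lid_bar 0.6 [252.0, 126.4]
lid_bar 0.5 [251.6, 223.8]
gate_tab 0.61 [291.2, 160.4]
gate_tab 0.38 [293.6, 172.6]
hopper 0.59 [251.3, 183.9]
hopper 0.52 [275.8, 195.1]
[[252. 141.]
 [289. 178.]
 [253. 199.]] [[251. 124.]
 [290. 162.]
 [253. 184.]]
(array([160, 161, 162, 163, 164, 165, 166, 167, 168, 169, 170, 171, 172,
       173, 174, 175, 176, 177, 178, 179, 180, 181, 182, 183]), array([ 2,  5,  6,  7,  9,  9,  9,  9,  9,  9,  9, 10, 13, 12, 12, 12, 12,
       12, 12, 12, 11, 14,  9,  1]))
```

```bash
python3 -m creep '[[0,0,0,0,0,-0.006,0],[0,0,0,0,0,-0.014,0],[0,0,0,0,0,-0.023,0],[0,0,0,0,0,-0.032,0],[0,0,0,0,0,-0.041,0],[0,0,0,0,0,-0.050,0],[0,0,0,0,0,-0.059,0],[0,0,0,0,0,-0.066,0],[0,0,0,0,0,-0.071,0],[0,0,0,0,0,-0.072,0]]' 45; python3 -m creep '[[0,0,0,0,0,0,0],[0,0,0,0,0,0,0],[0,0,0,0,0,0,0],[0,0,0,0,0,0,0],[0,0,0,0,0,0,0],[0,0,0,0,0,0,0],[0,0,0,0,0,0,0],[0,0,0,0,0,0,0],[0,0,0,0,0,0,0],[0,0,0,0,0,0,0]]' 45
python3 - <<'E'
from h import *
S=arm.camera("scene");s=arm.sense();print(s['wrist_force'],s['orientation'],abs(s['qvel']).max())
for n in("lid_bar","gate_tab","hopper"):
  for d in arm.pinpoint(n,S): print(n,round(d["conf"],2),d["xy"])
p=np.load("p.npy"); print(proj(S,pts(p[0],p[1],p[2],0,180)).round())
cv2.imwrite("pics/z.png",cv2.resize(S["pixels"][60:285,150:400],None,fx=2.6,fy=2.6,interpolation=cv2.INTER_CUBIC))
E
```

```text
clock: 21.3
ee_pos: [590.8, -96.9, 274.8]
orientation: [3.141, 0.0, 1.651]
wrist_force: [-0.6, -0.1, -3.4]
grip_width: 17.4
clock: 22.3
ee_pos: [590.4, -96.9, 274.1]
orientation: [-3.142, 0.0, 1.651]
wrist_force: [-0.3, -0.4, -4.3]
grip_width: 17.8
[-0.15059854  0.29394344 -3.98532954] [3.14152556e+00 3.64002225e-05 1.65100250e+00] 0.0013305115838887966
lid_bar 0.96 [275.7, 158.2]
lid_bar 0.87 [249.7, 93.3]
gate_tab 0.74 [286.8, 127.2]
gate_tab 0.52 [294.3, 171.5]
hopper 0.65 [252.5, 156.4]
hopper 0.55 [278.3, 195.0]
[[251.  91.]
 [291. 129.]
 [252. 155.]]
```

View pics/z.png

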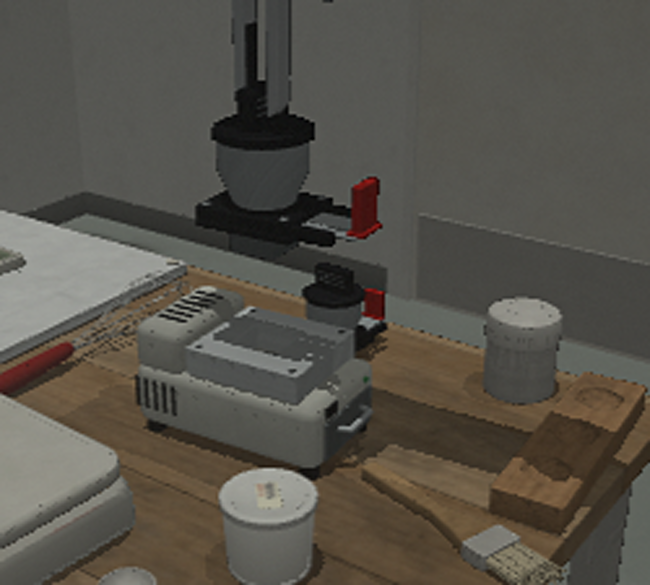

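The hopper hangs level above the mill, with its origin at about px (252,156). The tab is still in at px (288,128), and the bystanders look undisturbed.

```bash
python3 -c "
from plant import arm
print(arm.job_done())"
```

```text
the job is handed in; nothing more can be done
None
```

I pushed the red tab in until the gate was shut, then lifted the larger hopper straight up by its bar and handed in the job while still holding it over the mill. The hand-in gives no verdict.

- **Gate:** The first push passed over the tab and moved nothing, because the fingertips sit about 33 mm higher than the pose readings imply. I lowered the tool and pushed again. The force rose to about 15 N with no further travel, and the camera shows the tab where a shut gate puts it.
- **Lift:** I raised the hopper about 109 mm. That leaves roughly 85 mm above the deck, or about 72 mm above the motor hump. "Top of the mill" could mean either, so I aimed between the two.
- **Last checks:** The grip width was 17.8 mm on the 18 mm bar, with a steady load of about 4 N. The arm was still and the tool vertical. In the final picture the hopper is level over the mill with the tab still in, and the bystanders in view look undisturbed. The measuring spoon was mostly outside that picture, and I did not measure the bystanders again. The robot's clock stood at 22.3 s at the last move.
- **Disagreements:** The first pose fit had the hopper's yaw wrong (0.18 rad) and was refitted to 0.08 rad. The two cameras differed by about 4 mm on the bar's position.

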